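Set and clamp the orange stop of a glass-tube length gauge

ROBOT

A 6-joint arm with a two-finger parallel gripper is mounted at the origin on the work surface. World frame = base frame: x ahead of the robot, y to its left, z up, the work surface at z = 0. Lengths are in m, angles in degrees, forces in N, time in s.
With the tool pointing down it reaches from about 0.375 to 0.9 m from the base axis. Payload 3.1 kg.
Tool frame: the origin (TCP) lies at the very end of the fingers, on their centre line; the grasp point (between the pads) lies 19 mm behind it; z points along the fingers, y is the line along which they close (so a half turn about z gives the same grasp; the last joint's range is limited). The gripper opens to 87 mm and grips with 3 to 60 N. Pads are 19 mm wide; open, the fingers measure 117 mm over their backs; the gripper's body (75 mm by 190 mm) begins 51 mm behind the grasp point.
Start: joints at [54.689, 30.224, 82.088, -0, 67.689, -10.227], TCP at [0.265, 0.566, 0.223] pointing down, gripper open.
Joint ranges: [-176.69, 176.69], [-43.24, 126.21], [12.49, 139.97], [-82, 262], [0, 151.66], [-163.58, 163.58]. Speed limits (degrees/s): [159.86, 159.86, 180, 180, 180, 180].

INTERFACE

Orientations are given as a 3x3 rotation matrix whose columns are the frame's x, y, z axes.
In Python, from rig import bot gives the robot as it stands.
- The arm moves only by the tool move_arm, never from a script. Its argument "increments" is a list of rows, each an object with "xyz": the shift along the tool's x, y, z in mm, a list of three; "roll": the turn about the tool's z in rad; "grip": the opening in per cent of the stroke, from 0 (shut) to 100 (fully open). A call has 1 to 5 rows; each row shifts and turns the commanded pose from where the row before left it, along the tool's axes as they then stand; what a row does not reach is not made up. A row lasts 1/12 s, in which the tool goes at most 41.7 mm and 7.16 degrees, less where a joint would pass 70% of its speed; a pose out of reach is approached as far as the arm can. A call is refused whole if a number of a shift passes 41.7 or a number of a turn 0.125, either way. A call with a gripper value outside its range is refused whole. The fingers move at their own pace and stop on an object; the grip force is fixed at half the most. Time passes only in rows, so rows that do not move let the fingers close. It gives the time, the measured TCP pose, the force, the opening and the grip force at its end, in the units of the state.
- bot.read_state(): the state, without advancing time (a new reading comes with each control period).
- bot.capture(name): name is "scene" or "top" or "wrist"; returns (picture, depth): 400x640x3 uint8, red, green, blue; 400x640 float32, m along the optical axis (not along the pixel's ray), 0 where there is no reading.
- bot.camera_model(name): a dict with "intrinsics" (3x3 intrinsics, pixels), "rvec" (rotation vector, rad) and "tvec" (3), from world to camera coordinates, as OpenCV has them; the wrist camera has in their place "tool_from_camera" (4x4, takes a point from camera to tool coordinates, whose origin is the TCP and whose axes are the flange's). Camera axes: x right, y down, z forward; pixel columns grow to the right and rows downward; lengths in m; the calibration is good to about 2 mm. The wrist camera is an equidistant fisheye: a pixel r from the principal point sees the ray r / f radians off the axis. A picture is of the moment at which its call begins: read the wrist's pose just before it. camera_model takes no time and is no camera call.
- bot.hand_in(): hands the job in; it is judged then, once.
Trained networks look in the newest picture that a camera, given by its name, has taken for a name from the list of things; names that differ only in an ending like _2 or _b are one class to them, and where a whole thing is asked for, a point or a joint stands for the part that bears it (a point fixed in the world has none). Each returns a list of dicts, best first, with "conf" (0 to 1); they miss things now and then, are a little off and sometimes report something else, mostly with a low value. They report only what shows in the picture. A call takes as long as a camera call. They do not tell look-alikes from the thing itself.
- bot.spot_in(label, camera): "at" ([x, y, z] in m, in the coordinates of the camera as it stood for that picture, good to about 4 mm: the middle of the surface that is visible of it).
- bot.trace(label, camera): "mask" (400x640 bool, what is visible of it).
The state is a dict: "time_s": time; "joint_positions": joint angles; "qvel": joint speeds; "tau": joint torques, N m; "position": TCP position; "tcp_rot": TCP orientation; "force": force on the tool from outside, world axes, zero at the start; "moment": the same for the moment, N m; "opening": opening from 0.0 (shut) to 1.0 (fully open); "grasp_force": force on a finger pad.
Only numpy, scipy, OpenCV 4.12 (cv2) and the standard library are available. Lean on these libraries where they do the work, as an engineer would, in place of code of your own. Each camera call takes 0.05 s, during which the arm holds its last target. There are 200 camera calls.

TASK

Two glass-tube length gauges lie on the lab bench. On the one with the orange lever, slide the black stop along its rail until it is lined up with the yellow marker beside that rail, and then flip its orange lever over, away from the robot, fully down to clamp it. Leave the stop and lever of the blue gauge as they are.

Things in the scene. Friction and masses are not known exactly. Their poses are not given: they have to be found in the camera images.
- orange_stop: black sliding stop of the orange gauge. Origin: on the bench (z=0) under its middle, on the rail's centre line; y along the rail, x away from the robot. Block x -55 to 30, y -20 to 20, z 24 to 60 mm; its tail (x -55 to -20, nothing above) overhangs the rail: pinch its 40 mm width. Slides along y, about 3 N friction, stays where left. Starts on the -y side of the marker.
- orange_lever (a joint): angle (rad) of the orange cam lever, hinged parallel to the stop's y at stop x=10, y=0, z=67 mm. 0 = upright, grows as it swings to +x; 1.4 = fully down (clamped), nearly level. Starts open at 0.1-0.45. Bar 16 mm wide (y), 9 mm thick, tip 67 mm from the hinge; steel cheeks beside it up to z=73 mm. Needs 0.1 N m (2 N near the tip), stays where left.
- marker: yellow block 28 x 16 x 16 mm high (28 across the rail) fixed beside the orange gauge's rail, 53 mm to +x of its centre line. Origin: middle of its underside; axes parallel to the stop's. Lined up = stop's and marker's middles level along the rail (y). Rail: aluminium, 340 mm long, 30 wide, 22 high, on a foot 75 wide, 6 high, fixed to the bench.
- blue_lever_tip (a point): tip of the blue lever of the other gauge: the same device but for its blue lever, no marker, lever also open. The two gauges lie roughly parallel, about 160 mm apart across the rails; either may be the nearer to the robot. Not to be moved.
Things that resemble listed ones, but are neither listed nor needed, are in the scene too. Several things look just like the marker: the one meant starts nearest to the robot's base.

How it is judged:
By the outcome, as a careful person would: the job done as asked, in the order asked, and still so for the second after the job is handed in, with the robot touching nothing.
It also fails if it takes over 43 s, if anything falls off the work surface, if the arm or the gripper's body presses on something with over 40 N, if the wrist force passes 120 N, or if a joint passes its speed limit or range.

## Working session

There is one attempt and no reset: what is moved stays moved. The work goes in short steps, Python scripts to look and compute and a tool call to move; the robot and the scene stay as the last step left them, time stands still between calls to the robot, and variables do not carry over. Pictures are saved under pics/ and viewed, at most 10 in all, crops included, and the job is handed in when it is done.

Besides the shell and the picture viewer there is one more tool, called after ">>>" by a JSON object that holds its "name" and its "arguments", one argument or row to a line. move_arm: Moves the arm, as the interface text tells. Its arguments: {"type":"object","properties":{"increments":{"type":"array"}},"required":["increments"]}

```bash
ls; mkdir -p pics; cat > h.py <<'E'
import numpy as np,cv2
from rig import bot
def w(cam,p):
    m=bot.camera_model(cam)
    p=np.array(p,float)
    if cam=='wrist':
        s=bot.read_state();T=np.array(m['tool_from_camera'])
        q=T[:3,:3]@p+T[:3,3]
        return np.array(s['tcp_rot'])@q+np.array(s['position'])
    R=cv2.Rodrigues(np.array(m['rvec'],float))[0]
    return R.T@(p-np.array(m['tvec']).ravel())
def cloud(cam,depth,mask):
    m=bot.camera_model(cam);K=np.array(m['intrinsics'])
    v,u=np.nonzero(mask&(depth>0));d=depth[v,u]
    P=np.stack([(u-K[0,2])/K[0,0]*d,(v-K[1,2])/K[1,1]*d,d],1)
    R=cv2.Rodrigues(np.array(m['rvec'],float))[0]
    return (P-np.array(m['tvec']).ravel())@R
def save(n,img): cv2.imwrite('pics/'+n,img[:,:,::-1])
E
python3 - <<'E'
from h import *
np.set_printoptions(precision=4,suppress=True)
s=bot.read_state();print(s['tcp_rot'],s['time_s'])
for c in ['top','scene']:
    im,d=bot.capture(c);save(c+'0.png',im)
    for l in ['orange_stop','orange_lever','marker','blue_lever_tip']:
        for r in bot.spot_in(l,c): print(c,l,round(r['conf'],2),w(c,r['at']))
E
```

```text
pics
[[-0.9057  0.4239 -0.0012]
 [ 0.424   0.9057 -0.0017]
 [ 0.0004 -0.0021 -1.    ]] 0.0
top orange_stop 0.61 [ 0.4739 -0.0442  0.0592]
top orange_lever 0.6 [ 0.5011 -0.0485  0.1025]
top marker 0.68 [0.5161 0.1328 0.0086]
top marker 0.68 [0.6566 0.2098 0.0106]
top marker 0.65 [0.5871 0.2017 0.0094]
top marker 0.49 [0.5361 0.299  0.0048]
top blue_lever_tip 0.59 [0.6603 0.0059 0.0996]
scene orange_stop 0.77 [ 0.4829 -0.0334  0.0598]
scene orange_stop 0.41 [0.519  0.1341 0.0122]
scene orange_lever 0.61 [ 0.5043 -0.0299  0.1038]
scene marker 0.76 [0.5199 0.1322 0.0126]
scene marker 0.7 [0.5904 0.2103 0.0095]
scene marker 0.54 [0.5315 0.3062 0.0135]
scene blue_lever_tip 0.63 [0.6566 0.0118 0.0974]
```

View pics/top0.png

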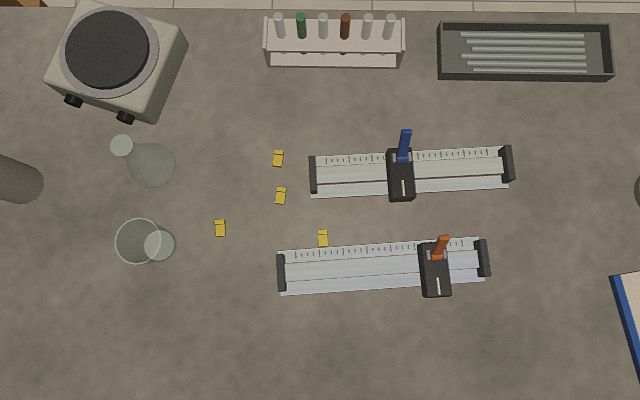

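View pics/scene0.png

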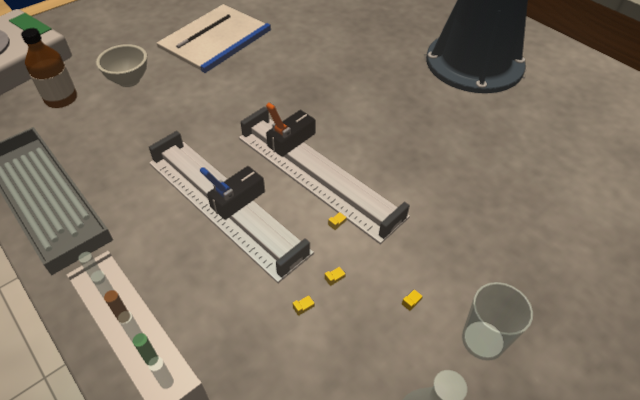

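Top view: orange gauge at the bottom (stop ~(435,268), lever (441,247)), its marker at (322,238), blue gauge above with stop (400,175). The other yellow blocks at (220,228), (280,195) and (278,158) are decoys. Now I'll measure the rail's yaw and the stop.

```bash
cat > m.py <<'E'
from h import *
np.set_printoptions(precision=4,suppress=True)
def measure(c):
    im,d=bot.capture(c)
    P=cloud(c,d,np.ones(d.shape,bool))
    near=(abs(P[:,0]-.475)<.07)&(P[:,1]>-.15)&(P[:,1]<.23)
    r=P[near&(P[:,2]>.017)&(P[:,2]<.027)]
    rect=cv2.minAreaRect(r[:,:2].astype(np.float32)*1000);
    mu=r[:,:2].mean(0);v=np.linalg.svd(r[:,:2]-mu,full_matrices=False)[2][0];v*=np.sign(v[1])
    print(c,'rail n',len(r),'mean',mu,'dir',v,'rect',rect)
    for l in ['orange_stop','marker']:
        for o in bot.trace(l,c)[:4]:
            Q=cloud(c,d,o['mask']);
            z=(Q[:,2]>.05)&(Q[:,2]<.064) if l=='orange_stop' else (Q[:,2]>.011)&(Q[:,2]<.022)
            Q=Q[z]
            if len(Q)<8: continue
            a=cv2.minAreaRect(Q[:,:2].astype(np.float32)*1000)
            print(c,l,round(o['conf'],2),len(Q),a,'meanz',Q[:,2].mean(),'along',Q[:,:2].mean(0)@v)
if __name__=='__main__':
    measure('top');measure('scene')
E
python3 m.py
```

```text
top rail n 3111 mean [0.4735 0.0455] dir [-0.0939  0.9956] rect ((493.6849365234375, 34.04656982421875), (94.09231567382812, 317.3393859863281), 5.223366737365723)
top orange_stop 0.72 1138 ((469.81182861328125, -47.73524475097656), (84.06086730957031, 41.126922607421875), 5.67317008972168) meanz 0.05924952659612029 along -0.08882144714026807
top marker 0.68 54 ((655.963134765625, 211.44830322265625), (15.137970924377441, 26.235822677612305), 79.21318054199219) meanz 0.014395142182278152 along 0.14662358618359397
top marker 0.66 60 ((590.053955078125, 203.17474365234375), (25.44816017150879, 15.592208862304688), 0.8539652228355408) meanz 0.014589070439930763 along 0.1461257910804113
top marker 0.66 61 ((531.073486328125, 304.6888427734375), (25.060060501098633, 15.844217300415039), 3.0397987365722656) meanz 0.014216047716954342 along 0.25282213998879294
top marker 0.47 55 ((518.2521362304688, 129.60122680664062), (25.314470291137695, 13.203380584716797), 6.483621120452881) meanz 0.013989489085358612 along 0.08047885609878144
scene rail n 2292 mean [0.4741 0.0645] dir [-0.0964  0.9953
[... 282 characters left out ...]
scene marker 0.8 116 ((589.4918823242188, 206.46336364746094), (15.40027141571045, 27.873594284057617), 84.26376342773438) meanz 0.014102024250278176 along 0.14807659115523006
scene marker 0.75 116 ((655.8121948242188, 214.2378692626953), (14.730609893798828, 27.033823013305664), 80.2820816040039) meanz 0.01420706317712177 along 0.14966348675819455
scene marker 0.74 101 ((519.0865478515625, 132.1737823486328), (27.51179313659668, 14.808497428894043), 8.991490364074707) meanz 0.01404888586990624 along 0.08200801669046735
scene marker 0.5 138 ((531.7094116210938, 306.2676696777344), (26.879098892211914, 16.540279388427734), 5.360128402709961) meanz 0.014188794759524894 along 0.2544622198310705
```

>>> {"name": "move_arm", "arguments": {
  "increments": [
    {"xyz": [0, 0, 0], "roll": -0.106, "grip": 100},
    {"xyz": [0, 0, 0], "roll": -0.106, "grip": 100},
    {"xyz": [0, 0, 0], "roll": -0.106, "grip": 100},
    {"xyz": [0, 0, 0], "roll": -0.106, "grip": 100},
    {"xyz": [0, 0, 0], "roll": -0.106, "grip": 100}
  ]
}}

```text
time_s: 1.22
position: [0.2649, 0.566, 0.2226]
tcp_rot: [[-0.995, -0.097, 0.0], [-0.097, 0.995, 0.0], [-0.0, 0.0, -1.0]]
force: [-1.2, -0.3, -0.0]
opening: 1.006
grasp_force: 0.0
```

```bash
cat > g.py <<'E'
from h import *
import sys
np.set_printoptions(precision=4,suppress=True)
s=bot.read_state();R=np.array(s['tcp_rot']);p=np.array(s['position'])
t=np.array([float(a) for a in sys.argv[1:4]])
print(s['time_s'],p,'yaxis',R[:,1],'z',R[:,2],'shift mm',R.T@(t-p)*1000,'j',s['joint_positions'],'F',s['force'],s['opening'])
v=np.array([-.095,.9955,0]);c=np.cross(R[:,1],v);c*=np.sign(R[:,1]@v)
print('roll needed',np.arcsin(c@R[:,2]))
E
python3 g.py .4377 -.0493 .2
```

```text
1.2167 [0.2649 0.566  0.2226] yaxis [-0.0973  0.9953  0.    ] z [ 0.  0. -1.] shift mm [-112.065  -629.2345   22.577 ] j [ 54.6884  30.2215  82.0873  -0.0018  67.6898 -40.8949] F [-1.2497 -0.279  -0.0099] 1.0064057994926634
roll needed 0.0023174692149371895
```

>>> {"name": "move_arm", "arguments": {
  "increments": [
    {"xyz": [-7, -39.3, 0], "roll": 0, "grip": 100},
    {"xyz": [-7, -39.3, 0], "roll": 0, "grip": 100},
    {"xyz": [-7, -39.3, 0], "roll": 0, "grip": 100},
    {"xyz": [-7, -39.3, 0], "roll": 0, "grip": 100},
    {"xyz": [-7, -39.3, 0], "roll": 0, "grip": 100}
  ]
}}

```text
time_s: 1.63
position: [0.318, 0.3721, 0.2227]
tcp_rot: [[-0.996, -0.093, 0.001], [-0.093, 0.996, 0.0], [-0.001, 0.0, -1.0]]
force: [0.6, -0.4, 0.3]
opening: 0.997
grasp_force: 0.0
```

>>> {"name": "move_arm", "arguments": {
  "increments": [
    {"xyz": [-7, -39.3, 0], "roll": 0, "grip": 100},
    {"xyz": [-7, -39.3, 0], "roll": 0, "grip": 100},
    {"xyz": [-7, -39.3, 0], "roll": 0, "grip": 100},
    {"xyz": [-7, -39.3, 0], "roll": 0, "grip": 100},
    {"xyz": [-7, -39.3, 0], "roll": 0, "grip": 100}
  ]
}}

```text
time_s: 2.05
position: [0.3711, 0.1795, 0.2229]
tcp_rot: [[-0.996, -0.093, 0.001], [-0.093, 0.996, 0.0], [-0.001, 0.0, -1.0]]
force: [1.5, 1.1, 1.0]
opening: 0.998
grasp_force: 0.0
```

>>> {"name": "move_arm", "arguments": {
  "increments": [
    {"xyz": [-7, -39.3, 0], "roll": 0, "grip": 100},
    {"xyz": [-7, -39.3, 0], "roll": 0, "grip": 100},
    {"xyz": [-7, -39.3, 0], "roll": 0, "grip": 100},
    {"xyz": [-7, -39.3, 0], "roll": 0, "grip": 100},
    {"xyz": [-7, -39.3, 0], "roll": 0, "grip": 100}
  ]
}}

```text
time_s: 2.47
position: [0.4241, -0.0133, 0.2229]
tcp_rot: [[-0.996, -0.092, 0.001], [-0.092, 0.996, -0.0], [-0.001, -0.0, -1.0]]
force: [0.5, 0.6, 0.8]
opening: 0.998
grasp_force: 0.0
```

```bash
python3 g.py .4377 -.0493 .2; python3 - <<'E'
from h import *
np.set_printoptions(precision=4,suppress=True)
im,d=bot.capture('wrist');save('w1.png',im)
for l in ['orange_stop','orange_lever']:
    for r in bot.spot_in(l,'wrist'): print(l,round(r['conf'],2),w('wrist',r['at']))
print(bot.camera_model('wrist'))
E
```

```text
2.4667 [ 0.4241 -0.0133  0.2229] yaxis [-0.0917  0.9958 -0.0002] z [ 0.001  -0.0001 -1.    ] shift mm [-10.2674 -37.0538  22.9505] j [ -16.9759   14.7108  109.4879    0.0117   55.7422 -112.2434] F [0.4934 0.5516 0.821 ] 0.9975910589616621
roll needed -0.003321177978005204
orange_stop 0.95 [ 0.4695 -0.0489  0.0638]
orange_lever 0.94 [ 0.4901 -0.0445  0.0816]
{'intrinsics': array([[309.7069,   0.    , 319.3531],
       [  0.    , 309.7069, 202.4768],
       [  0.    ,   0.    ,   1.    ]]), 'tool_from_camera': array([[ 0.0001, -0.9634, -0.268 ,  0.0742],
       [ 1.    , -0.0001,  0.0007,  0.0002],
       [-0.0007, -0.268 ,  0.9634, -0.1621],
       [ 0.    ,  0.    ,  0.    ,  1.    ]])}
```

>>> {"name": "move_arm", "arguments": {
  "increments": [
    {"xyz": [-10.3, -37.5, 23], "roll": -0.003, "grip": 100},
    {"xyz": [0, 0, 35], "roll": 0, "grip": 100},
    {"xyz": [0, 0, 35], "roll": 0, "grip": 100},
    {"xyz": [0, 0, 0], "roll": 0, "grip": 100}
  ]
}}

```text
time_s: 2.95
position: [0.4319, -0.0425, 0.1265]
tcp_rot: [[-0.995, -0.095, -0.013], [-0.095, 0.995, 0.005], [0.012, 0.006, -1.0]]
force: [-1.1, 0.7, 0.2]
opening: 0.999
grasp_force: 0.0
```

```bash
python3 g.py .4377 -.0503 .030; python3 - <<'E'
from h import *
im,d=bot.capture('wrist');save('w2.png',im)
for l in ['orange_stop']:
    for r in bot.spot_in(l,'wrist'): print(l,round(r['conf'],2),w('wrist',r['at']))
E
```

```text
2.95 [ 0.4319 -0.0425  0.1265] yaxis [-0.0952  0.9954  0.0064] z [-0.0129  0.0052 -0.9999] shift mm [-6.2016 -8.9547 96.3542] j [ -20.448    25.781   113.6535    0.0273   41.3626 -115.936 ] F [-1.051   0.6583  0.2345] 0.9991509863700878
roll needed 0.00032172352042702444
```

View pics/w2.png

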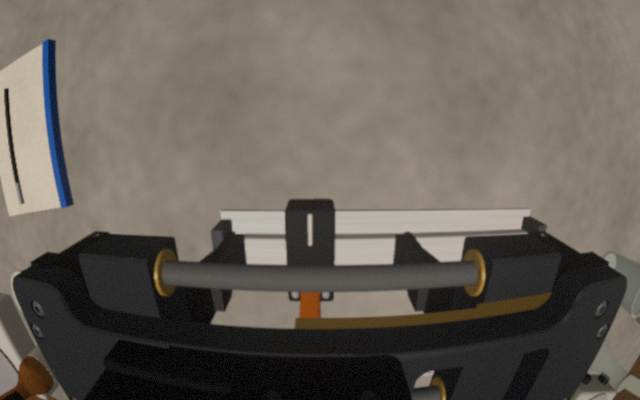

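>>> {"name": "move_arm", "arguments": {
  "increments": [
    {"xyz": [-6, -6, 24], "roll": 0, "grip": 100},
    {"xyz": [0, 0, 24], "roll": 0, "grip": 100},
    {"xyz": [0, 0, 24], "roll": 0, "grip": 100},
    {"xyz": [0, 0, 24], "roll": 0, "grip": 100},
    {"xyz": [0, 0, 0], "roll": 0, "grip": 100}
  ]
}}

```text
time_s: 3.47
position: [0.4428, -0.0493, 0.0347]
tcp_rot: [[-0.995, -0.096, -0.002], [-0.096, 0.995, 0.001], [0.002, 0.001, -1.0]]
force: [-0.4, 0.2, -0.5]
opening: 0.999
grasp_force: 0.0
```

```bash
python3 g.py .4377 -.048 .030
```

```text
3.4667 [ 0.4428 -0.0493  0.0347] yaxis [-0.0964  0.9953  0.0009] z [-0.0018  0.0008 -1.    ] shift mm [4.9529 1.8079 4.7133] j [ -20.7852   37.4147  115.7767    0.0097   26.9184 -116.3269] F [-0.3515  0.1668 -0.5402] 0.9992825315946582
roll needed 0.0014290602331752155
```

>>> {"name": "move_arm", "arguments": {
  "increments": [
    {"xyz": [4, 1, 4], "roll": 0, "grip": 100},
    {"xyz": [0, 0, 0], "roll": 0, "grip": 20},
    {"xyz": [0, 0, 0], "roll": 0, "grip": 20},
    {"xyz": [0, 0, 0], "roll": 0, "grip": 20},
    {"xyz": [0, 0, 0], "roll": 0, "grip": 20}
  ]
}}

```text
time_s: 3.88
position: [0.4397, -0.0499, 0.0326]
tcp_rot: [[-0.995, -0.095, 0.003], [-0.095, 0.995, -0.001], [-0.003, -0.001, -1.0]]
force: [-0.2, 0.8, -0.4]
opening: 0.781
grasp_force: 0.0
```

>>> {"name": "move_arm", "arguments": {
  "increments": [
    {"xyz": [0, 0, 0], "roll": 0, "grip": 20},
    {"xyz": [0, 0, 0], "roll": 0, "grip": 20},
    {"xyz": [0, 0, 0], "roll": 0, "grip": 20},
    {"xyz": [0, 0, 0], "roll": 0, "grip": 20},
    {"xyz": [0, 0, 0], "roll": 0, "grip": 20}
  ]
}}

```text
time_s: 4.3
position: [0.4388, -0.0496, 0.0314]
tcp_rot: [[-0.995, -0.095, -0.0], [-0.095, 0.995, 0.0], [0.0, 0.0, -1.0]]
force: [-0.3, 0.0, 2.0]
opening: 0.459
grasp_force: 30.0
```

```bash
python3 g.py .4377 -.048 .030; python3 m.py | grep -v '590\|530\|65[0-9]\.'
```

```text
4.3 [ 0.4388 -0.0496  0.0314] yaxis [-0.0948  0.9955  0.0002] z [-0.0001  0.0002 -1.    ] shift mm [0.982  1.6702 1.3613] j [ -21.0065   37.7428  116.4849    0.0155   25.7804 -116.4623] F [-0.3279  0.001   1.9623] 0.45938238622125366
roll needed -0.0001631579483188996
top marker 0.72 67 ((531.8540649414062, 304.80267333984375), (28.10202407836914, 14.834933280944824), 7.152015686035156) meanz 0.013919223032005778 along 0.23998750098449387
scene rail n 2313 mean [0.4743 0.064 ] dir [-0.0946  0.9955] rect ((490.5253601074219, 36.36993408203125), (98.82841491699219, 339.97406005859375), 4.376457214355469)
scene orange_stop 0.9 654 ((475.7095947265625, -44.86658477783203), (75.54528045654297, 41.482391357421875), 5.9722113609313965) meanz 0.05948796005869913 along -0.0856658620260262
scene marker 0.66 128 ((589.8207397460938, 205.67674255371094), (16.958934783935547, 26.996883392333984), 87.88175964355469) meanz 0.01417598795030536 along 0.14923618235350417
scene marker 0.58 106 ((518.8299560546875, 131.3492889404297), (27.681324005126953, 17.181821823120117), 5.855299949645996) meanz 0.014185256925229055 along 0.08288947220033548
scene marker 0.55 135 ((532.0009765625, 307.3002624511719), (26.995777130126953, 16.053363800048828), 0.7763645052909851) meanz 0.014324231217771901 along 0.25539423039425896
```

>>> {"name": "move_arm", "arguments": {
  "increments": [
    {"xyz": [0, 8, 0], "roll": 0, "grip": 20},
    {"xyz": [0, 18, 0], "roll": 0, "grip": 20},
    {"xyz": [0, 18, 0], "roll": 0, "grip": 20},
    {"xyz": [0, 18, 0], "roll": 0, "grip": 20},
    {"xyz": [0, 18, 0], "roll": 0, "grip": 20}
  ]
}}

```text
time_s: 5.02
position: [0.4311, 0.0305, 0.0314]
tcp_rot: [[-0.995, -0.095, 0.0], [-0.095, 0.995, -0.001], [-0.0, -0.001, -1.0]]
force: [0.0, -3.8, 2.3]
opening: 0.453
grasp_force: 30.0
```

>>> {"name": "move_arm", "arguments": {
  "increments": [
    {"xyz": [0, 18, 0], "roll": 0, "grip": 20},
    {"xyz": [0, 18, 0], "roll": 0, "grip": 20},
    {"xyz": [0, 18, 0], "roll": 0, "grip": 20},
    {"xyz": [0, 18, 0], "roll": 0, "grip": 20},
    {"xyz": [0, 8, 0], "roll": 0, "grip": 20}
  ]
}}

```text
time_s: 5.43
position: [0.4233, 0.1111, 0.0314]
tcp_rot: [[-0.995, -0.097, 0.0], [-0.097, 0.995, -0.0], [-0.0, -0.0, -1.0]]
force: [0.1, -3.9, 1.8]
opening: 0.454
grasp_force: 30.0
```

>>> {"name": "move_arm", "arguments": {
  "increments": [
    {"xyz": [0, 6, 0], "roll": 0, "grip": 20},
    {"xyz": [0, 0, 0], "roll": 0, "grip": 20},
    {"xyz": [0, 0, 0], "roll": 0, "grip": 20}
  ]
}}

```text
time_s: 5.68
position: [0.4228, 0.116, 0.0314]
tcp_rot: [[-0.995, -0.095, -0.0], [-0.095, 0.995, 0.0], [0.0, 0.001, -1.0]]
force: [-0.9, 3.9, 2.3]
opening: 0.457
grasp_force: 30.0
```

```bash
python3 g.py .4377 -.048 .030; cat > m2.py <<'E'
from h import *
import sys
np.set_printoptions(precision=4,suppress=True)
v=np.array([-.095,.9955]);u=np.array([.9955,.095])
for c in ['top','scene']:
    im,d=bot.capture(c);save(c+sys.argv[1]+'.png',im)
    for l,zl,zh in [('orange_stop',.05,.064),('marker',.011,.02),('orange_lever',.08,.15)]:
        for o in bot.trace(l,c):
            Q=cloud(c,d,o['mask']);Q=Q[(Q[:,2]>zl)&(Q[:,2]<zh)]
            if len(Q)<15: continue
            a,x=Q[:,:2]@v,Q[:,:2]@u
            if abs(np.median(x)-.5)>.06 or np.median(a)>.2: continue
            p=lambda q:(np.percentile(q,2),np.percentile(q,98))
            print(c,l,round(o['conf'],2),len(Q),'along',np.array(p(a)),'mid',sum(p(a))/2,'across',np.array(p(x)),'zmax',Q[:,2].max())
            if l=='orange_lever': 
                k=Q[:,2].argmax(); print('  tip-ish',Q[k])
E
python3 m2.py 3
```

```text
5.6833 [0.4228 0.116  0.0314] yaxis [-0.0951  0.9955  0.0005] z [-0.0004  0.0005 -1.    ] shift mm [   0.7768 -164.6758    1.2782] j [  0.6565  37.6721 116.9377   0.0657  25.411  -94.8598] F [-0.9147  3.9418  2.3283] 0.45679852149970634
roll needed 0.00010049837288752342
top orange_stop 0.67 169 along [0.0542 0.0935] mid 0.0738752888537879 across [0.4768 0.505 ] zmax 0.06391622470552215
top orange_lever 0.62 190 along [0.0662 0.0805] mid 0.0733636544262582 across [0.4862 0.5093] zmax 0.13264659940990464
  tip-ish [0.4956 0.1251 0.1326]
scene orange_stop 0.91 824 along [0.0568 0.0949] mid 0.07584971144937913 across [0.4267 0.5053] zmax 0.06391923130296262
scene marker 0.73 96 along [0.0752 0.0898] mid 0.08250731231354785 across [0.5166 0.5424] zmax 0.01912122035658238
scene orange_lever 0.62 211 along [0.0687 0.0828] mid 0.075711331297564 across [0.4903 0.5093] zmax 0.13343745423885556
  tip-ish [0.4959 0.1231 0.1334]
```

>>> {"name": "move_arm", "arguments": {
  "increments": [
    {"xyz": [0, 4, 0], "roll": 0, "grip": 20},
    {"xyz": [0, 2.5, 0], "roll": 0, "grip": 20},
    {"xyz": [0, 0, 0], "roll": 0, "grip": 20},
    {"xyz": [0, 0, 0], "roll": 0, "grip": 20}
  ]
}}

```text
time_s: 6.42
position: [0.4222, 0.1221, 0.0313]
tcp_rot: [[-0.995, -0.095, -0.0], [-0.095, 0.995, -0.0], [0.0, -0.0, -1.0]]
force: [-2.2, -1.8, 3.7]
opening: 0.451
grasp_force: 30.0
```

```bash
python3 g.py .4377 -.048 .030;python3 m2.py 4; python3 -c "
import cv2
a=cv2.imread('pics/scene4.png')[160:280,220:420];b=cv2.imread('pics/top4.png')[200:320,240:440]
cv2.imwrite('pics/c4.png',cv2.resize(cv2.hconcat([a,b]),(800,240),interpolation=cv2.INTER_CUBIC))"
```

```text
6.4167 [0.4222 0.1221 0.0313] yaxis [-0.0951  0.9955 -0.0001] z [-0.0004 -0.0001 -1.    ] shift mm [   0.7939 -170.7668    1.3541] j [  1.5011  37.7011 116.7703  -0.0151  25.5542 -93.9446] F [-2.16   -1.8441  3.6688] 0.4507604961240305
roll needed 0.00014113976139405894
top orange_stop 0.9 151 along [0.0611 0.0991] mid 0.08007464898101377 across [0.4773 0.5054] zmax 0.06313241664508404
top marker 0.45 55 along [0.0734 0.087 ] mid 0.08017672427354595 across [0.5209 0.5424] zmax 0.017870224158283612
top orange_lever 0.74 196 along [0.0723 0.0875] mid 0.07991211895744922 across [0.4863 0.5087] zmax 0.13321122828818474
  tip-ish [0.497  0.1237 0.1332]
scene orange_lever 0.62 208 along [0.0756 0.0898] mid 0.08267567695383624 across [0.4894 0.5094] zmax 0.13319277892846695
  tip-ish [0.496  0.1254 0.1332]
```

View pics/c4.png

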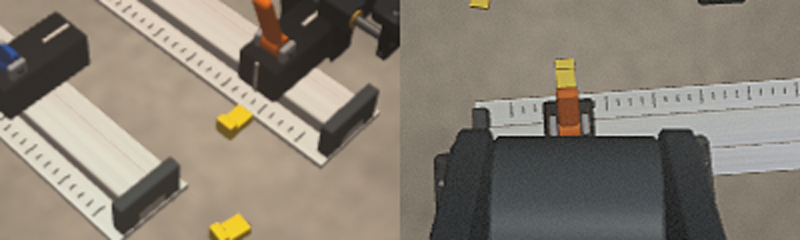

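>>> {"name": "move_arm", "arguments": {
  "increments": [
    {"xyz": [0, 0, 0], "roll": 0, "grip": 65},
    {"xyz": [0, 0, 0], "roll": 0, "grip": 65},
    {"xyz": [0, 0, 0], "roll": 0, "grip": 65},
    {"xyz": [0, 0, 0], "roll": 0, "grip": 65},
    {"xyz": [0, 0, -10], "roll": 0, "grip": 65}
  ]
}}

```text
time_s: 7.23
position: [0.4219, 0.1221, 0.0403]
tcp_rot: [[-0.995, -0.095, -0.002], [-0.095, 0.995, -0.0], [0.002, 0.0, -1.0]]
force: [-0.1, 0.3, 0.7]
opening: 0.641
grasp_force: 0.0
```

>>> {"name": "move_arm", "arguments": {
  "increments": [
    {"xyz": [0, 0, -22], "roll": 0, "grip": 65},
    {"xyz": [0, 0, -22], "roll": 0, "grip": 65},
    {"xyz": [0, 0, -20], "roll": 0, "grip": 0},
    {"xyz": [0, 0, 0], "roll": 0, "grip": 0},
    {"xyz": [0, 0, 0], "roll": 0, "grip": 0}
  ]
}}

```text
time_s: 7.65
position: [0.4234, 0.1222, 0.1061]
tcp_rot: [[-0.995, -0.095, 0.003], [-0.095, 0.995, 0.0], [-0.003, -0.0, -1.0]]
force: [0.1, -1.0, 0.1]
opening: 0.503
grasp_force: 0.0
```

>>> {"name": "move_arm", "arguments": {
  "increments": [
    {"xyz": [0, 0, 0], "roll": 0, "grip": 0},
    {"xyz": [0, 0, 0], "roll": 0, "grip": 0},
    {"xyz": [0, 0, 0], "roll": 0, "grip": 0},
    {"xyz": [0, 0, 0], "roll": 0, "grip": 0},
    {"xyz": [0, 0, 0], "roll": 0, "grip": 0}
  ]
}}

```text
time_s: 8.07
position: [0.4221, 0.1221, 0.1047]
tcp_rot: [[-0.995, -0.095, -0.001], [-0.095, 0.995, -0.0], [0.001, 0.0, -1.0]]
force: [0.1, 0.2, 1.0]
opening: 0.13
grasp_force: 0.0
```

```bash
python3 g.py .4215 .1220 .105; python3 m2.py 5
```

```text
8.0667 [0.4221 0.1221 0.1047] yaxis [-0.095   0.9955  0.0001] z [-0.0015 -0.     -1.    ] shift mm [ 0.6124 -0.0029 -0.2822] j [  1.4958  28.4319 114.4126   0.0002  37.239  -93.9553] F [0.0739 0.1794 1.0172] 0.12952400531035035
roll needed -3.660319665220253e-06
top orange_stop 0.91 153 along [0.0604 0.0995] mid 0.0799617325924979 across [0.4806 0.5053] zmax 0.062498311145489024
top marker 0.43 57 along [0.0731 0.087 ] mid 0.08004499974953569 across [0.5196 0.5424] zmax 0.01800242199072518
top orange_lever 0.7 203 along [0.0723 0.0875] mid 0.07990366933556384 across [0.4861 0.509 ] zmax 0.13289755527686065
  tip-ish [0.4956 0.1265 0.1329]
scene orange_stop 0.92 937 along [0.0634 0.1015] mid 0.08247912592412748 across [0.4232 0.5051] zmax 0.06389806502075128
scene marker 0.74 101 along [0.0743 0.0895] mid 0.08190460791452442 across [0.5158 0.542 ] zmax 0.018631876787267562
scene orange_lever 0.87 206 along [0.076  0.0898] mid 0.0829207997176103 across [0.489  0.5092] zmax 0.13290052372160954
  tip-ish [0.4935 0.127  0.1329]
```

>>> {"name": "move_arm", "arguments": {
  "increments": [
    {"xyz": [-15, 0, 0], "roll": 0, "grip": 0},
    {"xyz": [-15, 0, 0], "roll": 0, "grip": 0},
    {"xyz": [-8, 0, 0], "roll": 0, "grip": 0},
    {"xyz": [-8, 0, 0], "roll": 0, "grip": 0},
    {"xyz": [-8, 0, 0], "roll": 0, "grip": 0}
  ]
}}

```text
time_s: 8.88
position: [0.4753, 0.1272, 0.1051]
tcp_rot: [[-0.995, -0.095, -0.003], [-0.095, 0.995, -0.0], [0.003, 0.0, -1.0]]
force: [-2.8, -0.6, -1.0]
opening: 0.003
grasp_force: 1.5
```

>>> {"name": "move_arm", "arguments": {
  "increments": [
    {"xyz": [-8, 0, 0], "roll": 0, "grip": 0},
    {"xyz": [-8, 0, 0], "roll": 0, "grip": 0},
    {"xyz": [-8, 0, 0], "roll": 0, "grip": 0},
    {"xyz": [-8, 0, 0], "roll": 0, "grip": 0},
    {"xyz": [-3, 0, 4], "roll": 0, "grip": 0}
  ]
}}

```text
time_s: 9.3
position: [0.514, 0.1307, 0.1021]
tcp_rot: [[-0.995, -0.095, 0.005], [-0.095, 0.995, 0.0], [-0.005, -0.0, -1.0]]
force: [-0.6, 0.1, 0.8]
opening: 0.009
grasp_force: 0.9
```

```bash
python3 g.py .5075 .1305 .079; python3 m2.py 6
```

```text
9.3 [0.514  0.1307 0.1021] yaxis [-0.095   0.9955 -0.0002] z [ 0.0047  0.0003 -1.    ] shift mm [ 6.5627  0.4016 23.0327] j [  2.1855  33.242  101.9939   0.006   44.4962 -93.2711] F [-0.5944  0.1283  0.8486] 0.00897372661324631
roll needed 2.0457115431722002e-05
scene orange_stop 0.84 354 along [0.0648 0.1017] mid 0.08324540189953666 across [0.4433 0.5057] zmax 0.06371061450063153
scene marker 0.73 104 along [0.0746 0.09  ] mid 0.08229099473667768 across [0.5161 0.5424] zmax 0.019210456060511544
scene orange_lever 0.84 128 along [0.079  0.0898] mid 0.08439238280827949 across [0.4992 0.5429] zmax 0.10566906157973775
  tip-ish [0.5303 0.1328 0.1057]
```

>>> {"name": "move_arm", "arguments": {
  "increments": [
    {"xyz": [0, 0, 6], "roll": 0, "grip": 0},
    {"xyz": [0, 0, 6], "roll": 0, "grip": 0},
    {"xyz": [0, 0, 5], "roll": 0, "grip": 0},
    {"xyz": [0, 0, 4], "roll": 0, "grip": 0},
    {"xyz": [0, 0, 0], "roll": 0, "grip": 0}
  ]
}}

```text
time_s: 10.12
position: [0.5115, 0.1305, 0.0797]
tcp_rot: [[-0.995, -0.095, 0.001], [-0.095, 0.995, 0.0], [-0.001, -0.0, -1.0]]
force: [1.4, 0.2, 0.8]
opening: 0.008
grasp_force: 0.5
```

```bash
python3 g.py .5075 .1305 .079; python3 m2.py 7|grep -A1 lever
```

```text
10.1167 [0.5115 0.1305 0.0797] yaxis [-0.0949  0.9955 -0.    ] z [ 0.0005  0.     -1.    ] shift mm [4.0158 0.3544 0.7188] j [  2.1764  35.3933 102.9039   0.0023  41.6727 -93.2718] F [1.3559 0.1712 0.767 ] 0.00784743373683626
roll needed -8.226996860702894e-05
scene orange_lever 0.57 103 along [0.0754 0.0902] mid 0.08282562173161125 across [0.5108 0.5507] zmax 0.08681813919044572
  tip-ish [0.498  0.1382 0.0868]
```

>>> {"name": "move_arm", "arguments": {
  "increments": [
    {"xyz": [0, 0, 1.5], "roll": 0, "grip": 0},
    {"xyz": [0, 0, 0], "roll": 0, "grip": 0},
    {"xyz": [0, 0, 0], "roll": 0, "grip": 0}
  ]
}}

```text
time_s: 10.77
position: [0.511, 0.1306, 0.0793]
tcp_rot: [[-0.995, -0.095, 0.0], [-0.095, 0.995, 0.0], [-0.0, -0.0, -1.0]]
force: [-0.7, -0.4, 4.2]
opening: 0.006
grasp_force: 2.2
```

>>> {"name": "move_arm", "arguments": {
  "increments": [
    {"xyz": [0, 0, 1], "roll": 0, "grip": 0},
    {"xyz": [0, 0, 0], "roll": 0, "grip": 0},
    {"xyz": [0, 0, 0], "roll": 0, "grip": 0}
  ]
}}

```text
time_s: 11.02
position: [0.5111, 0.1306, 0.0789]
tcp_rot: [[-0.995, -0.095, 0.001], [-0.095, 0.995, -0.0], [-0.001, -0.0, -1.0]]
force: [-2.4, -0.9, 9.9]
opening: 0.006
grasp_force: 5.0
```

Force climbs to 10 N with almost no motion, so the lever is at its end stop. I'll retreat and check.

>>> {"name": "move_arm", "arguments": {
  "increments": [
    {"xyz": [0, 0, -15], "roll": 0, "grip": 0},
    {"xyz": [10, 0, -30], "roll": 0, "grip": 0},
    {"xyz": [30, 0, -30], "roll": 0, "grip": 0},
    {"xyz": [40, 0, -20], "roll": 0, "grip": 0},
    {"xyz": [40, 0, 0], "roll": 0, "grip": 0}
  ]
}}

```text
time_s: 11.43
position: [0.3974, 0.1194, 0.1738]
tcp_rot: [[-0.995, -0.095, 0.009], [-0.095, 0.995, 0.0], [-0.009, -0.001, -1.0]]
force: [0.3, -0.5, -0.4]
opening: 0.005
grasp_force: 0.0
```

>>> {"name": "move_arm", "arguments": {
  "increments": [
    {"xyz": [0, 40, 0], "roll": 0, "grip": 0},
    {"xyz": [0, 40, 0], "roll": 0, "grip": 0},
    {"xyz": [0, 40, 0], "roll": 0, "grip": 0},
    {"xyz": [0, 40, 0], "roll": 0, "grip": 0},
    {"xyz": [0, 0, 0], "roll": 0, "grip": 0}
  ]
}}

```text
time_s: 11.85
position: [0.3795, 0.2847, 0.1714]
tcp_rot: [[-0.995, -0.101, 0.003], [-0.101, 0.995, 0.004], [-0.003, 0.004, -1.0]]
force: [0.3, 0.9, 0.2]
opening: 0.006
grasp_force: 0.0
```

```bash
python3 g.py .4 .2 .1; python3 m2.py 8; python3 - <<'E'
from h import *
for c in ['top','scene']:
    for o in bot.spot_in('blue_lever_tip',c): print(c,o['conf'],w(c,o['at']))
a=cv2.imread('pics/scene8.png')[80:290,130:430];b=cv2.imread('pics/top8.png')[110:320,240:540]
cv2.imwrite('pics/c8.png',cv2.resize(cv2.hconcat([a,b]),(800,280),interpolation=cv2.INTER_CUBIC))
# lever slope
_,d=bot.capture('scene');im,_=bot.capture('scene')
o=bot.trace('orange_lever','scene')[0];Q=cloud('scene',d,o['mask']);x=Q[:,:2]@[.9955,.095]
k=(x>.505)&(x<.55);print('slope',np.polyfit(x[k],Q[k,2],1),'expect',np.tan(np.pi/2-1.4))
E
```

```text
11.85 [0.3795 0.2847 0.1714] yaxis [-0.1009  0.9949  0.0036] z [ 0.0031  0.0039 -1.    ] shift mm [-11.6359 -86.5438  71.0836] j [ 23.2518  23.1572 106.5481   0.1772  50.0447 -72.6498] F [0.2883 0.9208 0.202 ] 0.006130876075734045
roll needed 0.005874565266545003
top orange_stop 0.75 1107 along [0.0607 0.0988] mid 0.079775610092993 across [0.4224 0.5024] zmax 0.06388063565936242
top orange_lever 0.6 84 along [0.0731 0.087 ] mid 0.08006802349266712 across [0.5275 0.5506] zmax 0.08408945986353093
  tip-ish [0.5309 0.1366 0.0841]
scene orange_stop 0.93 836 along [0.0632 0.1016] mid 0.0823762829493083 across [0.4229 0.5049] zmax 0.06380431949872764
scene marker 0.62 108 along [0.0737 0.0901] mid 0.08190490801626454 across [0.5157 0.5423] zmax 0.019979406632010293
top 0.63 [0.66031032 0.00701143 0.1014694 ]
scene 0.57 [0.65298713 0.01298495 0.09981845]
slope [ 0.22849561 -0.04209144] expect 0.1724767258318
```

View pics/c8.png

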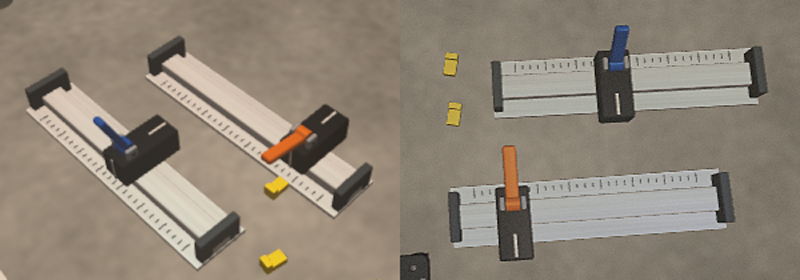

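The stop is level with the marker, within about 0.5 mm. The orange lever is down at its end stop, the blue gauge is unchanged, and the arm is clear.

```bash
python3 -c "
from rig import bot
print(bot.hand_in())"
```

```text
the job is handed in; nothing more can be done
None
```

I slid the orange gauge's stop level with its yellow marker (within about 0.5 mm by the cameras), then pressed its lever fully down. The blue gauge was left untouched, and I handed the job in at about 12 s; no verdict came back.

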